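# Stop the lap drive and pop its fuse hatch

## Task

Press the red stop button on the green lap drive box fully down with a fingertip and let it go, then press the red pad on the same box's fuse hatch once, right down, and let go so that the hatch springs fully open. Keep off the box from then on, without touching or holding the hatch, and watch for three seconds that it stays open before you finish. Nothing is to be grasped, lifted or shifted: leave the grey dust extractor box shut and unpressed and everything else on the bench where it stands.

Things in the scene. Friction and masses are not known exactly. Their poses are not given: they have to be found in the camera images.
- lap_box: Lap drive: green box bolted to the bench, 160 (x) x 180 (y) x 100 mm high. Origin: centre of its underside; x points away from the robot (turned up to 20 degrees), y left, z up. On top: a grey hatch, 90 (x) x 84 mm (y), 12 mm proud, hinged on its far edge at x = +35, centred on y = +30 mm; a round red button at x = -20, y = -52 mm. This is the box to work on.
- lap_pad (a point): Centre of the top of the red press pad on that hatch: a disc 26 mm wide at box x = -41, y = +30 mm, 114 mm above the bench while shut, 76 mm from the hinge line, 14 mm from the hatch's near (free) edge. Moves with the hatch. To unlatch, press it down 7 mm (4 N) to a firm stop, then let go; under 5 mm it stays latched.
- lap_hatch (a joint): Angle of that hatch, rad. 0 shut and latched; -0.09 pressed down to its stop; 1.2 fully open, steeply up. Push-push latch: pressed and let go, it springs open to 1.2 in under a second, following a finger that leaves slowly; its edge swings up to 90 mm above the box. Pushing an open hatch down to its stop latches it again.
- lap_stop_top (a point): Centre of the top of that box's red stop button: 28 mm wide, in a black collar 44 mm wide; 122 mm above the bench when up.
- lap_stop (a joint): Travel of that button, m: 0 up, 0.006 fully down (5 N). It springs back when let go.
- dust_box: Dust extractor: grey box bolted to the bench, 160 (x) x 180 (y) x 100 mm high. Origin: centre of its underside; x points away from the robot (turned up to 20 degrees), y left, z up. On top: a grey hatch, 90 (x) x 84 mm (y), 12 mm proud, hinged on its far edge at x = +35, centred on y = +30 mm; a round yellow button at x = -20, y = -52 mm. Leave this one alone: do not press its button or hatch.
- dust_pad (a point): Centre of the top of the yellow press pad on that hatch: a disc 26 mm wide at box x = -41, y = +30 mm, 114 mm above the bench while shut, 76 mm from the hinge line, 14 mm from the hatch's near (free) edge. Moves with the hatch. To unlatch, press it down 7 mm (4 N) to a firm stop, then let go; under 5 mm it stays latched.
- dust_hatch (a joint): Angle of that hatch, rad. 0 shut and latched; -0.09 pressed down to its stop; 1.2 fully open, steeply up. Push-push latch: pressed and let go, it springs open to 1.2 in under a second, following a finger that leaves slowly; its edge swings up to 90 mm above the box. Pushing an open hatch down to its stop latches it again.
- dust_stop_top (a point): Centre of the top of that box's yellow stop button: 28 mm wide, in a black collar 44 mm wide; 122 mm above the bench when up.
- dust_stop (a joint): Travel of that button, m: 0 up, 0.006 fully down (5 N). It springs back when let go.
- dop_on_box: Small brass dop (turned stone holder), 24 mm wide, 50 mm tall, standing on the rear top of the green box. Bystander. Origin: centre of its underside.
- dop: Copper dop, 31 mm wide, 60 mm tall, standing on the bench. Bystander. Origin: centre of its underside.
- oil_bottle: Amber glass bottle with black cap, 44 mm wide, 95 mm tall. Bystander. Origin: centre of its underside.
- powder_jar: Glass jar with white cap, 52 mm wide, 50 mm tall. Bystander. Origin: centre of its underside.
- mug: White mug, 80 mm wide, 90 mm tall, to the robot's left. Bystander. Origin: centre of its underside.
- loupe: Black eye loupe, 28 mm wide, 26 mm tall, standing on the bench. Bystander. Origin: centre of its underside.
- screwdriver: Screwdriver lying beyond the boxes. Bystander. Origin: under the tool, its x axis runs from handle to tip.
- parts_tray: Open steel tray, 80 x 140 mm, 30 mm high, beyond the boxes. Bystander. Origin: centre of its underside.
There are look-alikes about, which are no part of the job. Leave any purple look-alike of the lap_box alone.

How it is judged:
By the outcome, as a careful person would: the job done as asked, in the order asked, and still so for the second after the job is handed in, with the robot touching nothing.
It also fails if it takes over 42 s, if anything falls off the work surface, if the arm or the gripper's body presses on something with over 40 N, if the wrist force passes 120 N, or if a joint passes its speed limit or range.

## Robot

A 7-joint arm with a two-finger parallel gripper is mounted at the origin on the work surface. World frame = base frame: x ahead of the robot, y to its left, z up, the work surface at z = 0. Lengths are in m, angles in rad, forces in N, time in s.
With the tool pointing down it reaches from about 0.425 to 0.95 m from the base axis. Payload 4.7 kg.
Tool frame: the origin (TCP) lies at the very end of the fingers, on their centre line; the grasp point (between the pads) lies 19 mm behind it; z points along the fingers, y is the direction in which the jaws open and shut (so a half turn about z gives the same grasp; the last joint's range is limited). The gripper opens to 85 mm and grips with 20 to 120 N. Pads are 22 mm wide; open, the fingers measure 114 mm over their backs; the gripper's body (76 mm by 85 mm) begins 54 mm behind the grasp point. The pads swing forward as they close: fully open they stand 13 mm farther back than shut.
Start: joints at [-1.153, 0.469, -0.049, 1.532, 0.024, 1.141, -0.082], TCP at [0.292, 0.609, 0.196] pointing down, gripper open.
Joint ranges: [-2.59, 2.59], [-0.33, 1.99], [-1.39, 1.29], [0.1, 2.45], [-1.04, 4.18], [0.21, 1.99], [-2.66, 2.66]. Speed limits (rad/s): [2.57, 2.57, 3.14, 3.14, 3.14, 3.14, 3.14].

## Interface

Orientations are given as a unit quaternion [x, y, z, w].
In Python, from rig import * gives the robot as it stands.
- The arm moves only by the tool jog_arm, never from a script. Its argument "increments" is a list of rows, each an object of numbers: "dx", "dy", "dz": the shift along the tool's x, y, z in cm; "rx", "ry", "rz": the turn, a rotation vector about the tool's x, y, z in rad. In form: [{"dx": .., "dy": .., "dz": .., "rx": .., "ry": .., "rz": ..}, ...]. A call has exactly 10 rows; each row is the pose to reach, as a shift and turn from the pose commanded when the call began, along the tool's axes at that moment; what a row does not reach only later rows make up. A row lasts 1/8 s, in which the tool goes at most 62.5 mm and 10.7 degrees, less where a joint would pass 70% of its speed; a pose out of reach is approached as far as the arm can. A call with a gripper value outside its range is refused whole. "hand" is the opening in per cent of the stroke, from 0 (shut) to 100 (fully open), set as the call begins (left out, the last holds). The fingers move at their own pace and stop on an object; the grip force is fixed at half the most. Time passes only in rows, so rows that repeat a pose let the fingers close, or fill a call up. It gives the time, the measured TCP pose, the force and the opening at its end, in the units of the state.
- state(): the state, without advancing time (a new reading comes with each control period).
- grab_frame(name): name is "scene" or "top" or "wrist"; returns a dict with "img" (400x640x3 uint8, red, green, blue), "K" (3x3 intrinsics, pixels), "extrinsics" (4x4, takes a point from world to camera coordinates). Camera axes: x right, y up, looking along -z (the intrinsics and any distortion apply to the point x, -y, -z); pixel columns grow to the right and rows downward; lengths in m; the calibration is good to about 2 mm. The wrist camera is an equidistant fisheye: a pixel r from the principal point sees the ray r / f radians off the axis. A picture is of the moment at which its call begins. There is no depth.
- hand_in(): hands the job in, once; it reports no verdict.
Trained networks look in a picture, given as the dict that the camera call returned (one of the last four; its "shot" number tells which), for a name from the list of things; names that differ only in an ending like _2 or _b are one class to them, and where a whole thing is asked for, a point or a joint stands for the part that bears it (a point fixed in the world has none). Each returns a list of dicts, best first, with "score" (0 to 1); they miss things now and then, are a little off and sometimes report something else, mostly with a low value. They report only what shows in the picture. A call takes as long as a camera call. They do not tell look-alikes from the thing itself.
- search_frame(label, picture): "centre" ([x, y, z] in m, in world coordinates, good to about 4 mm: the middle of the surface that is visible of it).
- outline_of(label, picture): "mask" (400x640 bool, what is visible of it).
The state is a dict: "time_s": time; "qpos": joint angles; "qd": joint speeds; "effort": joint torques, N m; "tool_pos": TCP position; "orientation": TCP orientation; "force": force on the tool from outside, world axes, zero at the start; "wrist_torque": the same for the moment, N m; "opening": finger opening in m.
Only numpy, scipy, OpenCV 4.12 (cv2) and the standard library are available. Lean on these libraries where they do the work, as an engineer would, in place of code of your own. Each camera call takes 0.05 s, during which the arm holds its last target. There are 200 camera calls.

## Working session

There is one attempt and no reset: what is moved stays moved. The work goes in short steps, Python scripts to look and compute and a tool call to move; the robot and the scene stay as the last step left them, time stands still between calls to the robot, and variables do not carry over. Pictures are saved under pics/ and viewed, about 8 in all and at most 12, crops included, and the job is handed in when it is done.

Besides the shell and the picture viewer there is one more tool, called after "Call:" as name([rows], argument=value, ...), one row to a line, values as JSON. jog_arm: Moves the arm, as the interface text tells. Its arguments: {"type":"object","properties":{"increments":{"type":"array"},"hand":{"type":"number"}},"required":["increments"]}

```bash
mkdir -p pics
python3 - <<'E'
from rig import *
import cv2
for n in("scene","top"):
    p=grab_frame(n); cv2.imwrite(f"pics/{n}0.png",p["img"][:,:,::-1])
    print(n,p["K"].tolist(),p["extrinsics"].round(4).tolist())
    for l in("lap_pad","lap_stop_top","lap_box","dop_on_box"):
        print(l,[(round(d["score"],2),[round(float(v),4) for v in d["centre"]]) for d in search_frame(l,p)])
print(state())
E
```

```text
scene [[453.43567294743474, 0.0, 314.6563497807708], [0.0, 453.43567294743474, 196.53382804355957], [0.0, 0.0, 1.0]] [[-0.7774, 0.629, 0.0016, 0.423], [-0.5324, -0.6594, 0.5308, 0.2526], [0.3349, 0.4118, 0.8475, -1.5611], [0.0, 0.0, 0.0, 1.0]]
lap_pad [(0.89, [0.522, 0.1932, 0.11]), (0.72, [0.7897, 0.3238, 0.1075]), (0.37, [0.789, 0.1089, 0.0243])]
lap_stop_top [(0.67, [0.7547, 0.2445, 0.1261]), (0.43, [0.4983, 0.1144, 0.1252]), (0.43, [0.5671, -0.1699, 0.0983])]
lap_box [(0.79, [0.5466, 0.1827, 0.1023]), (0.68, [0.7948, 0.2992, 0.0994]), (0.44, [0.5708, -0.1697, 0.0994])]
dop_on_box [(0.64, [0.5806, 0.1204, 0.1211])]
top [[513.8296100884797, 0.0, 318.5670077243952], [0.0, 513.8296100884797, 201.09863807634602], [0.0, 0.0, 1.0]] [[0.008, -1.0, -0.0051, 0.0148], [0.9981, 0.0076, 0.0606, -0.5473], [-0.0606, -0.0056, 0.9981, -1.6837], [0.0, 0.0, 0.0, 1.0]]
lap_pad [(0.87, [0.7898, 0.3156, 0.1091]), (0.8, [0.5188, 0.1908, 0.1125])]
lap_stop_top [(0.63, [0.7544, 0.2449, 0.1207]), (0.6, [0.7533, -0.1197, 0.0061]), (0.43, [0.498, 0.1113, 0.1202])]
lap_box [(0.8, [0.5224, 0.1579, 0.1021]), (0.58, [0.7771, 0.2799, 0.1002])]
dop_on_box [(0.44, [0.5763, 0.1174, 0.1395]), (0.24, [0.5182, 0.1608, 0.1004])]
{'time_s': 0.5, 'qpos': array([-1.15286454,  0.46862867, -0.04858821,  1.53255864,  0.02411375,
        1.14102554, -0.08228278]), 'qd': array([ 4.35943752e-05, -1.30865594e-03,  1.25936682e-03, -9.03494199e-04,
        7.49404932e-05,  1.03530908e-03,  4.31936629e-04]), 'effort': array([-7.66209687e-04, -5.09692311e+01, -4.66414005e-02, -2.37782711e+01,
        1.08556674e-02,  1.62009987e-03, -7.53269745e-06]), 'tool_pos': array([0.29163572, 0.60872472, 0.1962906 ]), 'orientation': array([ 2.21550363e-01,  9.75148930e-01, -1.56161817e-05, -1.15458047e-05]), 'force': array([0.31388553, 0.57352282, 0.13696684]), 'wrist_torque': array([0.01428737, 0.01393536, 0.02106009]), 'opening': 0.0855990213919108}
```

View pics/scene0.png

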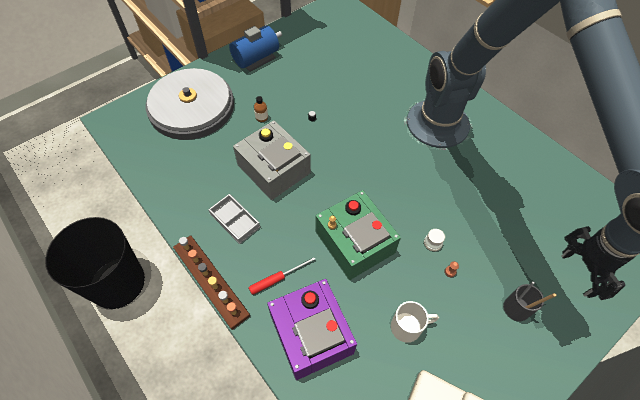

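View pics/top0.png

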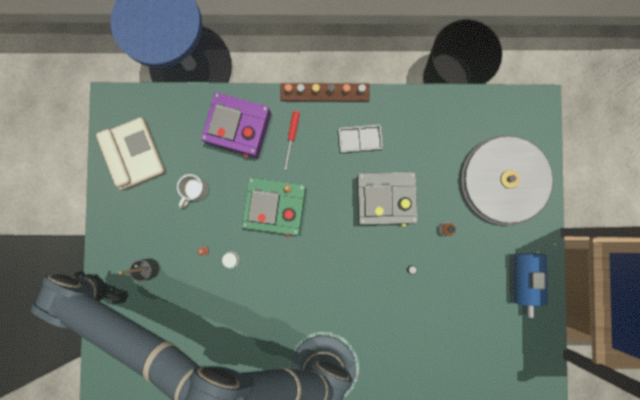

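Candidates are these, in scene-image pixels:
- **Green box:** button (353,207), pad (377,225). This is the target, since it is green with red controls and has the brass dop on it.
- **Purple look-alike:** button (310,298), pad (332,326).
- **Grey box:** yellow button (265,134), pad (288,146).

In the top view, the green box's button is at (289,214) and its pad at (262,217). I'll measure its red blobs and check a crop.

```bash
cat > h.py <<'E'
from rig import *
import cv2, numpy as np
from scipy.spatial.transform import Rotation as R
def ray(p,u,v,z):
    K,E=p["K"],p["extrinsics"]; d=np.linalg.inv(K)@[u,v,1]; d=E[:3,:3].T@(d*[1,-1,-1]); c=-E[:3,:3].T@E[:3,3]
    return c+d*(z-c[2])/d[2]
def reds(p,roi):
    u0,u1,v0,v1=roi; im=p["img"].astype(int); m=((im[...,0]>130)&(im[...,1]<75)&(im[...,2]<80)).astype(np.uint8)
    k=np.zeros_like(m); k[v0:v1,u0:u1]=m[v0:v1,u0:u1]
    n,_,s,c=cv2.connectedComponentsWithStats(k)
    return [(s[i,4],c[i]) for i in range(1,n) if s[i,4]>12]
def rel(target):  # target world -> tool-frame cm
    s=state(); return R.from_quat(s["orientation"]).inv().apply(np.array(target)-s["tool_pos"])*100
E
python3 - <<'E'
from h import *
for n,roi in(("scene",(315,400,190,275)),("top",(243,308,178,238))):
    p=grab_frame(n)
    for a,c in reds(p,roi): print(n,a,c.round(1),"z.122",ray(p,*c,.120).round(4),"z.114",ray(p,*c,.114).round(4))
    u0,u1,v0,v1=roi; 
    cr=cv2.resize(p["img"][v0:v1,u0:u1],(400,400)); cv2.imwrite(f"pics/c_{n}.png",cr[:,:,::-1])
a=[cv2.imread(f"pics/c_{n}.png") for n in("scene","top")]; cv2.imwrite("pics/c.png",np.hstack(a))
E
```

```text
scene 39 [353.8 203.3] z.122 [0.4938 0.1091 0.12  ] z.114 [0.491  0.1067 0.114 ]
scene 37 [376.8 224.4] z.122 [0.4901 0.1972 0.12  ] z.114 [0.4873 0.1953 0.114 ]
```

View pics/c.png

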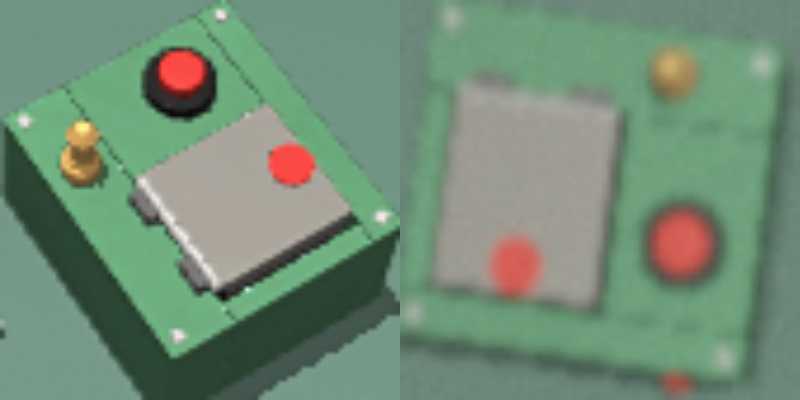

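The crop confirms the green box. In the left half the button is at (181,72) and the pad at (291,163), with the brass dop at the rear. I'll measure more tightly with hue.

Run:
```python
from h import *
P={}
for n,roi in(("scene",(315,400,190,275)),("top",(243,308,178,232))):
    p=grab_frame(n); im=p["img"].astype(int)
    u0,u1,v0,v1=roi
    for t in (40,60,80):
        m=np.zeros(im.shape[:2],np.uint8); m[v0:v1,u0:u1]=((im[...,0]-np.maximum(im[...,1],im[...,2])>t))[v0:v1,u0:u1]
        k,_,s,c=cv2.connectedComponentsWithStats(m)
        for i in range(1,k):
            if s[i,4]>20: print(n,t,s[i],c[i].round(1),"z.122",ray(p,*c[i],.122).round(4),"z.114",ray(p,*c[i],.114).round(4))
```

```text
scene 40 [348 201  11  10  89] [353.1 205.2] z.122 [0.5004 0.1134 0.122 ] z.114 [0.4967 0.1101 0.114 ]
scene 40 [328 217   8  11  36] [330.9 221.2] z.122 [0.58   0.1134 0.122 ] z.114 [0.577  0.1102 0.114 ]
scene 40 [372 220  10  10  73] [376.4 224.3] z.122 [0.4914 0.1971 0.122 ] z.114 [0.4877 0.1945 0.114 ]
scene 60 [348 201  11  10  83] [353.2 205. ] z.122 [0.4998 0.1128 0.122 ] z.114 [0.4962 0.1096 0.114 ]
scene 60 [372 220  10   9  71] [376.5 224.3] z.122 [0.4914 0.1971 0.122 ] z.114 [0.4877 0.1945 0.114 ]
scene 80 [349 201  10   9  74] [353.1 204.9] z.122 [0.4997 0.1124 0.122 ] z.114 [0.496  0.1092 0.114 ]
scene 80 [372 220  10   9  70] [376.4 224.4] z.122 [0.4916 0.1972 0.122 ] z.114 [0.4878 0.1946 0.114 ]
top 40 [284 210  10  10  80] [288.3 214.2] z.122 [0.4993 0.1119 0.122 ] z.114 [0.4996 0.1124 0.114 ]
top 40 [257 213   9   9  64] [261.3 217.2] z.122 [0.4893 0.1956 0.122 ] z.114 [0.4895 0.1965 0.114 ]
top 60 [284 210  10   9  70] [288.1 214. ] z.122 [0.5    0.1127 0.122 ] z.114 [0.5003 0.1132 0.114 ]
top 60 [258 214   8   8  55] [261.3 217.5] z.122 [0.4887 0.1954 0.122 ] z.114 [0.4889 0.1963 0.114 ]
top 80 [284 210   9   9  63] [288.2 214.1] z.122 [0.4997 0.1122 0.122 ] z.114 [0.5    0.1128 0.114 ]
top 80 [258 214   7   8  44] [261.1 217.4] z.122 [0.4888 0.196  0.122 ] z.114 [0.489 0.197 0.114]
```

Measured targets: button at (0.4995, 0.1125) and pad at (0.4885, 0.1955), with the box yawed about -7°. I'll move to hover over the button with the fingers shut.

Call:
jog_arm([
  {"dx": -3,"dy": -2.7,"dz": 0,"rz": -0.04},
  {"dx": -7.5,"dy": -6.7,"dz": 0,"rz": -0.08},
  {"dx": -12,"dy": -10.7,"dz": 0,"rz": -0.12},
  {"dx": -16.5,"dy": -14.7,"dz": 0.5,"rz": -0.16},
  {"dx": -21,"dy": -18.7,"dz": 1,"rz": -0.2},
  {"dx": -25.5,"dy": -22.7,"dz": 1.5,"rz": -0.24},
  {"dx": -30,"dy": -26.7,"dz": 2,"rz": -0.28},
  {"dx": -34.5,"dy": -30.7,"dz": 2.5,"rz": -0.32},
  {"dx": -38.3,"dy": -34.1,"dz": 3,"rz": -0.326},
  {"dx": -40.2,"dy": -35.8,"dz": 3.4,"rz": -0.326},
], hand=0)

```text
schema error: expected keys dx, dy, dz, rx, ry, rz
```

Run:
```python
from h import *
p=grab_frame("scene"); w=grab_frame("wrist"); s=state()
print(s["time_s"],s["tool_pos"],R.from_quat(s["orientation"]).as_matrix().round(3).tolist(),s["force"],s["opening"],rel([.4995,.1125,.122]).round(2),rel([.4885,.1955,.114]).round(2))
c=cv2.resize(p["img"][110:310,240:480],(480,400)); w=cv2.resize(w["img"],(320,200))
o=np.zeros((400,800,3),np.uint8); o[:,:480]=c; o[:200,480:]=w; cv2.imwrite("pics/hover.png",o[:,:,::-1])
```

```text
0.8 [0.29163368 0.60878975 0.19638172] [[-0.902, 0.432, 0.0], [0.432, 0.902, 0.0], [0.0, 0.0, -1.0]] [-0.44855547  0.03397359 -0.63374996] 0.0854758904756022 [-40.19 -35.78   7.43] [-35.61 -28.77   8.23]
```

View pics/hover.png

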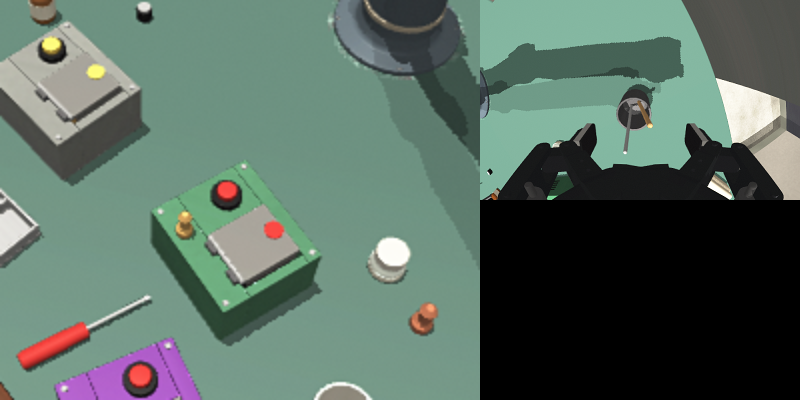

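That call was refused because each row needs every key, so the arm has not moved. A pencil cup stands under the path, so I'll lift first.

Call:
jog_arm([
  {"dx": 0,"dy": 0,"dz": -5,"rx": 0,"ry": 0,"rz": 0},
  {"dx": 0,"dy": 0,"dz": -10,"rx": 0,"ry": 0,"rz": 0},
  {"dx": -3,"dy": -2.7,"dz": -12,"rx": 0,"ry": 0,"rz": -0.04},
  {"dx": -7.5,"dy": -6.7,"dz": -12,"rx": 0,"ry": 0,"rz": -0.08},
  {"dx": -12,"dy": -10.7,"dz": -12,"rx": 0,"ry": 0,"rz": -0.12},
  {"dx": -16.5,"dy": -14.7,"dz": -11,"rx": 0,"ry": 0,"rz": -0.16},
  {"dx": -21,"dy": -18.7,"dz": -10,"rx": 0,"ry": 0,"rz": -0.2},
  {"dx": -25.5,"dy": -22.7,"dz": -8,"rx": 0,"ry": 0,"rz": -0.24},
  {"dx": -30,"dy": -26.7,"dz": -6,"rx": 0,"ry": 0,"rz": -0.28},
  {"dx": -34,"dy": -30.3,"dz": -4,"rx": 0,"ry": 0,"rz": -0.326},
], hand=0)

```text
time_s: 2.05
tool_pos: [0.4681, 0.1866, 0.2362]
orientation: [0.06, 0.998, 0.0, 0.001]
force: [0.5, 0.2, -0.3]
opening: 0.0002
```

Run:
```python
from h import *
s=state()
print(s["time_s"],s["tool_pos"],R.from_quat(s["orientation"]).as_matrix().round(3).tolist(),s["force"],s["opening"],rel([.4995,.1125,.122]).round(2),rel([.4885,.1955,.114]).round(2))
```

```text
2.05 [0.46805804 0.18661627 0.23620457] [[-0.993, 0.119, 0.001], [0.119, 0.993, 0.001], [-0.001, 0.001, -1.0]] [ 0.51805674  0.19312607 -0.26283213] 0.0001977743654346394 [-3.99 -6.99 11.42] [-1.91  1.12 12.22]
```

Call:
jog_arm([
  {"dx": -2.1,"dy": -3.6,"dz": 2,"rx": 0,"ry": 0,"rz": 0},
  {"dx": -4.1,"dy": -7.2,"dz": 4,"rx": 0,"ry": 0,"rz": 0},
  {"dx": -4.1,"dy": -7.2,"dz": 7,"rx": 0,"ry": 0,"rz": 0},
  {"dx": -4.1,"dy": -7.2,"dz": 9.6,"rx": 0,"ry": 0,"rz": 0},
  {"dx": -4.1,"dy": -7.2,"dz": 9.6,"rx": 0,"ry": 0,"rz": 0},
  {"dx": -4.1,"dy": -7.2,"dz": 9.6,"rx": 0,"ry": 0,"rz": 0},
  {"dx": -4.1,"dy": -7.2,"dz": 9.6,"rx": 0,"ry": 0,"rz": 0},
  {"dx": -4.1,"dy": -7.2,"dz": 9.6,"rx": 0,"ry": 0,"rz": 0},
  {"dx": -4.1,"dy": -7.2,"dz": 9.6,"rx": 0,"ry": 0,"rz": 0},
  {"dx": -4.1,"dy": -7.2,"dz": 9.6,"rx": 0,"ry": 0,"rz": 0},
])

```text
time_s: 3.3
tool_pos: [0.4994, 0.1122, 0.1404]
orientation: [0.06, 0.998, 0.0, 0.0]
force: [-0.5, -0.5, -0.3]
opening: -0.0002
```

Run:
```python
from h import *
p=grab_frame("scene"); w=grab_frame("wrist"); s=state()
print(s["time_s"],s["tool_pos"],s["force"],rel([.4995,.1125,.122]).round(2),rel([.4885,.1955,.114]).round(2))
c=cv2.resize(p["img"][150:290,300:440],(400,400)); w=cv2.resize(w["img"][100:400,120:520],(400,300))
o=np.zeros((400,800,3),np.uint8); o[:,:400]=c; o[:300,400:]=w; cv2.imwrite("pics/hover2.png",o[:,:,::-1])
```

```text
3.4 [0.4993612  0.11219973 0.14033228] [-0.33950122 -0.01451189  0.5466989 ] [-0.01  0.03  1.83] [2.08 8.14 2.63]
```

View pics/hover2.png

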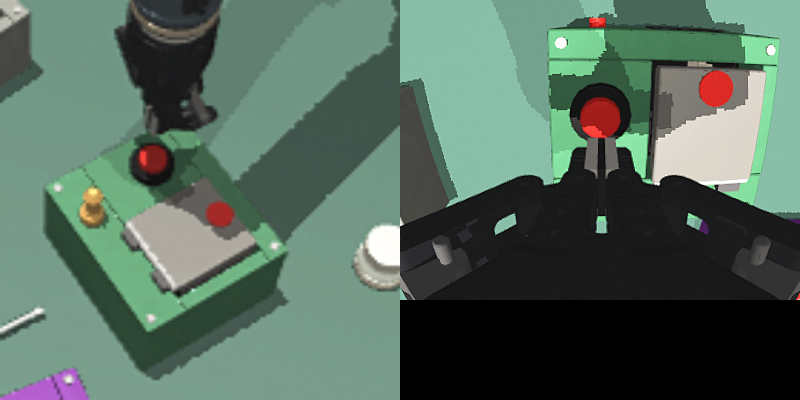

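The wrist view shows the fingertip centred over the red button at (600,118) in the composite, and the scene half agrees. I'll press down and hold to read the force.

Call:
jog_arm([
  {"dx": 0,"dy": 0,"dz": 0.8,"rx": 0,"ry": 0,"rz": 0},
  {"dx": 0,"dy": 0,"dz": 1.4,"rx": 0,"ry": 0,"rz": 0},
  {"dx": 0,"dy": 0,"dz": 1.7,"rx": 0,"ry": 0,"rz": 0},
  {"dx": 0,"dy": 0,"dz": 2.0,"rx": 0,"ry": 0,"rz": 0},
  {"dx": 0,"dy": 0,"dz": 2.2,"rx": 0,"ry": 0,"rz": 0},
  {"dx": 0,"dy": 0,"dz": 2.4,"rx": 0,"ry": 0,"rz": 0},
  {"dx": 0,"dy": 0,"dz": 2.6,"rx": 0,"ry": 0,"rz": 0},
  {"dx": 0,"dy": 0,"dz": 2.6,"rx": 0,"ry": 0,"rz": 0},
  {"dx": 0,"dy": 0,"dz": 2.6,"rx": 0,"ry": 0,"rz": 0},
  {"dx": 0,"dy": 0,"dz": 2.6,"rx": 0,"ry": 0,"rz": 0},
])

```text
time_s: 4.65
tool_pos: [0.4994, 0.1122, 0.1144]
orientation: [0.06, 0.998, 0.0, 0.0]
force: [0.9, 0.4, -0.2]
opening: 0.0003
```

There's no force at z=0.1144, so I'll look before going deeper.

Run:
```python
from h import *
p=grab_frame("scene"); w=grab_frame("wrist"); s=state()
print(s["time_s"],s["tool_pos"],s["force"])
c=cv2.resize(p["img"][170:240,310:380],(400,400),interpolation=cv2.INTER_CUBIC); w=cv2.resize(w["img"][160:310,220:420],(400,300))
o=np.zeros((400,800,3),np.uint8); o[:,:400]=c; o[:300,400:]=w; cv2.imwrite("pics/press.png",o[:,:,::-1])
```

```text
4.75 [0.49940499 0.11220119 0.11435201] [-0.4782459   0.16864968  0.35022008]
```

View pics/press.png

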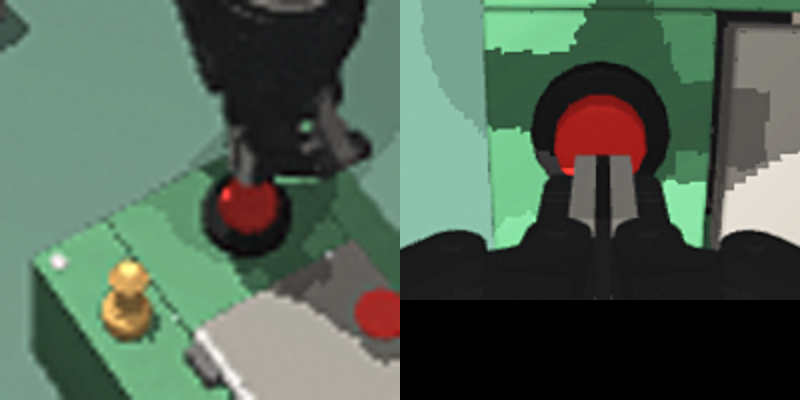

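The tip still hangs several mm above the button: in the left half it is at (245,180) against the button at (248,205), and the wrist view shows a gap. So the real fingertip sits higher than the stated TCP. I'll go down in small steps, reading the force.

Call:
jog_arm([
  {"dx": 0,"dy": 0,"dz": 0.1,"rx": 0,"ry": 0,"rz": 0},
  {"dx": 0,"dy": 0,"dz": 0.2,"rx": 0,"ry": 0,"rz": 0},
  {"dx": 0,"dy": 0,"dz": 0.3,"rx": 0,"ry": 0,"rz": 0},
  {"dx": 0,"dy": 0,"dz": 0.4,"rx": 0,"ry": 0,"rz": 0},
  {"dx": 0,"dy": 0,"dz": 0.5,"rx": 0,"ry": 0,"rz": 0},
  {"dx": 0,"dy": 0,"dz": 0.5,"rx": 0,"ry": 0,"rz": 0},
  {"dx": 0,"dy": 0,"dz": 0.5,"rx": 0,"ry": 0,"rz": 0},
  {"dx": 0,"dy": 0,"dz": 0.5,"rx": 0,"ry": 0,"rz": 0},
  {"dx": 0,"dy": 0,"dz": 0.5,"rx": 0,"ry": 0,"rz": 0},
  {"dx": 0,"dy": 0,"dz": 0.5,"rx": 0,"ry": 0,"rz": 0},
])

```text
time_s: 6.0
tool_pos: [0.4994, 0.1122, 0.1093]
orientation: [0.06, 0.998, 0.0, -0.0]
force: [-0.2, -0.2, -0.8]
opening: 0.0001
```

Call:
jog_arm([
  {"dx": 0,"dy": 0,"dz": 0.1,"rx": 0,"ry": 0,"rz": 0},
  {"dx": 0,"dy": 0,"dz": 0.2,"rx": 0,"ry": 0,"rz": 0},
  {"dx": 0,"dy": 0,"dz": 0.3,"rx": 0,"ry": 0,"rz": 0},
  {"dx": 0,"dy": 0,"dz": 0.4,"rx": 0,"ry": 0,"rz": 0},
  {"dx": 0,"dy": 0,"dz": 0.4,"rx": 0,"ry": 0,"rz": 0},
  {"dx": 0,"dy": 0,"dz": 0.4,"rx": 0,"ry": 0,"rz": 0},
  {"dx": 0,"dy": 0,"dz": 0.4,"rx": 0,"ry": 0,"rz": 0},
  {"dx": 0,"dy": 0,"dz": 0.4,"rx": 0,"ry": 0,"rz": 0},
  {"dx": 0,"dy": 0,"dz": 0.4,"rx": 0,"ry": 0,"rz": 0},
  {"dx": 0,"dy": 0,"dz": 0.4,"rx": 0,"ry": 0,"rz": 0},
])

```text
time_s: 7.25
tool_pos: [0.4994, 0.1122, 0.1053]
orientation: [0.06, 0.998, 0.0, 0.0]
force: [-0.8, -0.3, -0.9]
opening: 0.0
```

Run:
```python
from h import *
p=grab_frame("scene"); w=grab_frame("wrist"); s=state()
print(s["time_s"],s["tool_pos"],s["force"],s["effort"].round(2))
c=cv2.resize(p["img"][170:240,310:380],(400,400),interpolation=cv2.INTER_CUBIC); w=cv2.resize(w["img"][160:310,220:420],(400,300))
o=np.zeros((400,800,3),np.uint8); o[:,:400]=c; o[:300,400:]=w; cv2.imwrite("pics/press2.png",o[:,:,::-1])
```

```text
7.35 [0.49938037 0.11219039 0.10530447] [-0.11025002  0.13865731  0.70113923] [ 0.000e+00 -3.677e+01  1.690e+00 -1.901e+01  1.000e-02  0.000e+00
 -0.000e+00]
```

View pics/press2.png

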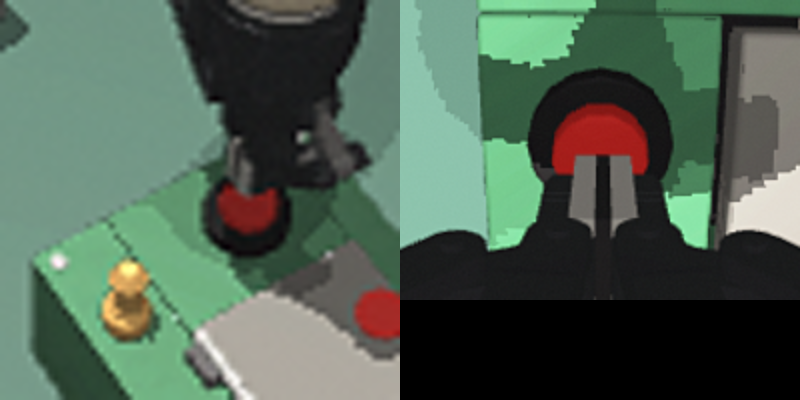

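The tip (240,192) is lower than before but still clear of the button. I'll triangulate it from the scene and wrist views to get the true offset.

```bash
cat >> h.py <<'E'
def wray(w,u,v):
    K,E=w["K"],w["extrinsics"]; x=np.array([(u-K[0,2])/K[0,0],(v-K[1,2])/K[1,1]]); r=np.hypot(*x)
    d=np.array([x[0]/r*np.sin(r),-x[1]/r*np.sin(r),-np.cos(r)]); return -E[:3,:3].T@E[:3,3],E[:3,:3].T@d
E
python3 - <<'E'
from h import *
p=grab_frame("scene"); w=grab_frame("wrist"); s=state()
c2,d2=wray(w,321,237.5); a=ray(p,352.2,203.6,.0); c1=-p["extrinsics"][:3,:3].T@p["extrinsics"][:3,3]; d1=a-c1
A=np.stack([d1,-d2],1); t=np.linalg.lstsq(A,c2-c1,rcond=None)[0]
print("tip",c1+d1*t[0],c2+d2*t[1],"cam",c2,"dir",d2, w["K"][0])
print(s["tool_pos"])
# wrist red blob
im=w["img"].astype(int); m=(im[...,0]-np.maximum(im[...,1],im[...,2])>60).astype(np.uint8)
k,_,st,c=cv2.connectedComponentsWithStats(m)
for i in range(1,k):
    if st[i,4]>150:
        q,dd=wray(w,*c[i]); print(st[i],c[i].round(1),[(q+dd*(z-q[2])/dd[2]).round(4).tolist() for z in(.122,.114)])
# project TCP & button into wrist
def wp(X):
    E,K=w["extrinsics"],w["K"]; x=E[:3,:3]@X+E[:3,3]; x=x*[1,-1,-1]; r=np.hypot(x[0],x[1]); th=np.arctan2(r,x[2]); return K[0,2]+K[0,0]*th*x[0]/r,K[1,2]+K[1,1]*th*x[1]/r
for X in(s["tool_pos"],[.4995,.1125,.122],[.4885,.1955,.114],s["tool_pos"]+[0,0,.0130],s["tool_pos"]+[0.011,0,.013]): print(np.round(X,4),np.round(wp(np.array(X)),1))
E
```

```text
tip [0.49847134 0.10744804 0.12102635] [0.49697963 0.11095415 0.12027608] cam [0.43334293 0.11875063 0.28323335] dir [ 0.36339819 -0.04452193 -0.93056948] [309.70691629   0.         321.05772602]
[0.499359   0.11221092 0.10528517]
[582  47  17  23 260] [588.8  58.2] [[0.3964, 0.3096, 0.122], [0.3945, 0.3191, 0.114]]
[552  49  26  27 389] [563.2  62.7] [[0.4024, 0.2804, 0.122], [0.4008, 0.2884, 0.114]]
[307 117  19  12 204] [316.3 122. ] [[0.4333, 0.1163, 0.122], [0.4333, 0.1162, 0.114]]
[ 436  180   39   42 1297] [455.3 200.6] [[0.4845, 0.1902, 0.122], [0.487, 0.1938, 0.114]]
[ 296  212   48   35 1183] [319.4 228.5] [[0.4909, 0.1108, 0.122], [0.4937, 0.1104, 0.114]]
[0.4994 0.1122 0.1053] [323.5 231.9]
[0.4995 0.1125 0.122 ] [324.3 242.4]
[0.4885 0.1955 0.114 ] [457.8 202.6]
[0.4994 0.1122 0.1183] [323.7 239.8]
[0.5104 0.1122 0.1183] [325.9 257. ]
```

Call:
jog_arm([
  {"dx": 0,"dy": 0,"dz": 0.1,"rx": 0,"ry": 0,"rz": 0},
  {"dx": 0,"dy": 0,"dz": 0.2,"rx": 0,"ry": 0,"rz": 0},
  {"dx": 0,"dy": 0,"dz": 0.3,"rx": 0,"ry": 0,"rz": 0},
  {"dx": 0,"dy": 0,"dz": 0.4,"rx": 0,"ry": 0,"rz": 0},
  {"dx": 0,"dy": 0,"dz": 0.4,"rx": 0,"ry": 0,"rz": 0},
  {"dx": 0,"dy": 0,"dz": 0.4,"rx": 0,"ry": 0,"rz": 0},
  {"dx": 0,"dy": 0,"dz": 0.4,"rx": 0,"ry": 0,"rz": 0},
  {"dx": 0,"dy": 0,"dz": 0.4,"rx": 0,"ry": 0,"rz": 0},
  {"dx": 0,"dy": 0,"dz": 0.4,"rx": 0,"ry": 0,"rz": 0},
  {"dx": 0,"dy": 0,"dz": 0.4,"rx": 0,"ry": 0,"rz": 0},
])

```text
time_s: 8.7
tool_pos: [0.4994, 0.1122, 0.1013]
orientation: [0.06, 0.998, 0.0, 0.0]
force: [0.8, 0.0, 0.3]
opening: 0.0001
```

Call:
jog_arm([
  {"dx": 0,"dy": 0,"dz": 0.1,"rx": 0,"ry": 0,"rz": 0},
  {"dx": 0,"dy": 0,"dz": 0.2,"rx": 0,"ry": 0,"rz": 0},
  {"dx": 0,"dy": 0,"dz": 0.3,"rx": 0,"ry": 0,"rz": 0},
  {"dx": 0,"dy": 0,"dz": 0.4,"rx": 0,"ry": 0,"rz": 0},
  {"dx": 0,"dy": 0,"dz": 0.4,"rx": 0,"ry": 0,"rz": 0},
  {"dx": 0,"dy": 0,"dz": 0.4,"rx": 0,"ry": 0,"rz": 0},
  {"dx": 0,"dy": 0,"dz": 0.4,"rx": 0,"ry": 0,"rz": 0},
  {"dx": 0,"dy": 0,"dz": 0.4,"rx": 0,"ry": 0,"rz": 0},
  {"dx": 0,"dy": 0,"dz": 0.4,"rx": 0,"ry": 0,"rz": 0},
  {"dx": 0,"dy": 0,"dz": 0.4,"rx": 0,"ry": 0,"rz": 0},
])

```text
time_s: 9.95
tool_pos: [0.4994, 0.1122, 0.0973]
orientation: [0.06, 0.998, 0.0, 0.0]
force: [-0.7, 0.4, 0.1]
opening: -0.0001
```

Run:
```python
from h import *
p=grab_frame("scene"); w=grab_frame("wrist"); s=state()
print(s["time_s"],s["tool_pos"],s["force"],s["effort"].round(2))
c=cv2.resize(p["img"][180:230,325:375],(400,400),interpolation=cv2.INTER_CUBIC); w=cv2.resize(w["img"][195:270,270:370],(400,300))
o=np.zeros((400,800,3),np.uint8); o[:,:400]=c; o[:300,400:]=w; cv2.imwrite("pics/press3.png",o[:,:,::-1])
```

```text
10.05 [0.49933888 0.11221142 0.09729181] [-0.10512816  0.47472027  0.1384546 ] [-0.000e+00 -3.710e+01  1.730e+00 -1.868e+01  1.000e-02  0.000e+00
  0.000e+00]
```

View pics/press3.png

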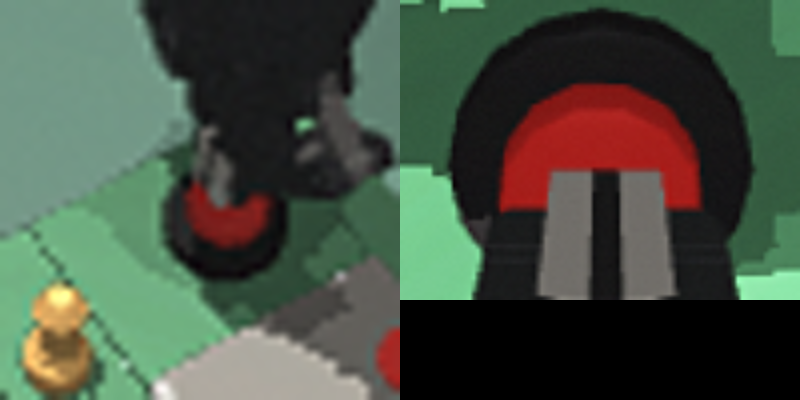

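There is still no contact. In the left half the tip at (222,207) is now just over the red face, so I'll keep stepping down.

Call:
jog_arm([
  {"dx": 0,"dy": 0,"dz": 0.1,"rx": 0,"ry": 0,"rz": 0},
  {"dx": 0,"dy": 0,"dz": 0.2,"rx": 0,"ry": 0,"rz": 0},
  {"dx": 0,"dy": 0,"dz": 0.3,"rx": 0,"ry": 0,"rz": 0},
  {"dx": 0,"dy": 0,"dz": 0.4,"rx": 0,"ry": 0,"rz": 0},
  {"dx": 0,"dy": 0,"dz": 0.5,"rx": 0,"ry": 0,"rz": 0},
  {"dx": 0,"dy": 0,"dz": 0.5,"rx": 0,"ry": 0,"rz": 0},
  {"dx": 0,"dy": 0,"dz": 0.5,"rx": 0,"ry": 0,"rz": 0},
  {"dx": 0,"dy": 0,"dz": 0.5,"rx": 0,"ry": 0,"rz": 0},
  {"dx": 0,"dy": 0,"dz": 0.5,"rx": 0,"ry": 0,"rz": 0},
  {"dx": 0,"dy": 0,"dz": 0.5,"rx": 0,"ry": 0,"rz": 0},
])

```text
time_s: 11.3
tool_pos: [0.4994, 0.1122, 0.0923]
orientation: [0.06, 0.998, 0.0, 0.0]
force: [0.2, -0.3, -0.3]
opening: 0.0003
```

Run:
```python
from h import *
p=grab_frame("scene"); w=grab_frame("wrist"); s=state()
print(s["time_s"],s["tool_pos"],s["force"],s["wrist_torque"])
c=cv2.resize(p["img"][180:230,325:375],(400,400),interpolation=cv2.INTER_CUBIC); w=cv2.resize(w["img"][195:270,270:370],(400,300))
old=cv2.imread("pics/press3.png")[:,:,::-1]
o=np.zeros((600,800,3),np.uint8); o[:400,:400]=c; o[:300,400:]=w; o[300:,400:]=old[:300,400:]; cv2.imwrite("pics/press4.png",o[:,:,::-1])
```

```text
11.4 [0.49937414 0.11219073 0.09230312] [-0.20949769 -0.4182961   0.01594003] [ 0.03869524 -0.02642787 -0.00583267]
```

View pics/press4.png

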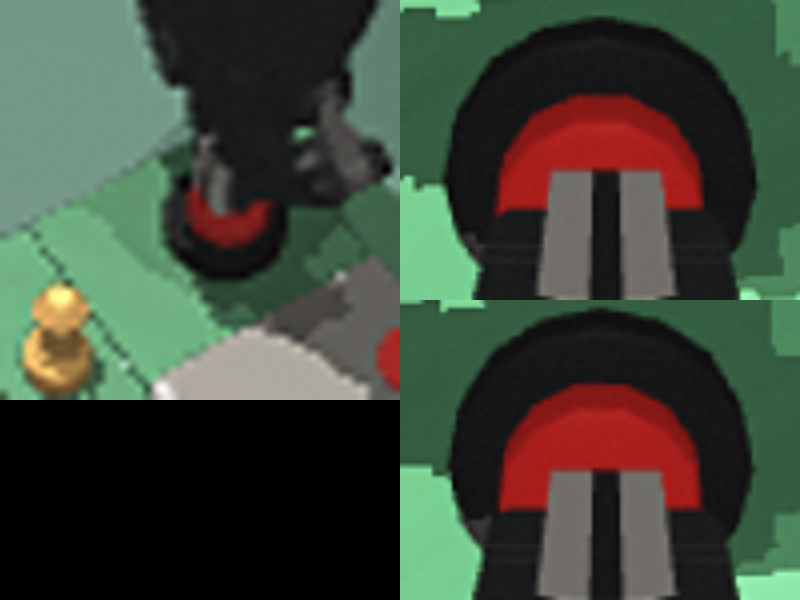

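The button is still up, since its side wall shows in the wrist view at (600,108). The gap is closing, and geometry suggests up to about 8 mm more.

Call:
jog_arm([
  {"dx": 0,"dy": 0,"dz": 0.1,"rx": 0,"ry": 0,"rz": 0},
  {"dx": 0,"dy": 0,"dz": 0.2,"rx": 0,"ry": 0,"rz": 0},
  {"dx": 0,"dy": 0,"dz": 0.3,"rx": 0,"ry": 0,"rz": 0},
  {"dx": 0,"dy": 0,"dz": 0.4,"rx": 0,"ry": 0,"rz": 0},
  {"dx": 0,"dy": 0,"dz": 0.5,"rx": 0,"ry": 0,"rz": 0},
  {"dx": 0,"dy": 0,"dz": 0.5,"rx": 0,"ry": 0,"rz": 0},
  {"dx": 0,"dy": 0,"dz": 0.5,"rx": 0,"ry": 0,"rz": 0},
  {"dx": 0,"dy": 0,"dz": 0.5,"rx": 0,"ry": 0,"rz": 0},
  {"dx": 0,"dy": 0,"dz": 0.5,"rx": 0,"ry": 0,"rz": 0},
  {"dx": 0,"dy": 0,"dz": 0.5,"rx": 0,"ry": 0,"rz": 0},
])

```text
time_s: 12.65
tool_pos: [0.4993, 0.1122, 0.0873]
orientation: [0.06, 0.998, 0.0, -0.0]
force: [-0.2, -0.1, -0.2]
opening: -0.0001
```

Call:
jog_arm([
  {"dx": 0,"dy": 0,"dz": 0.1,"rx": 0,"ry": 0,"rz": 0},
  {"dx": 0,"dy": 0,"dz": 0.2,"rx": 0,"ry": 0,"rz": 0},
  {"dx": 0,"dy": 0,"dz": 0.3,"rx": 0,"ry": 0,"rz": 0},
  {"dx": 0,"dy": 0,"dz": 0.4,"rx": 0,"ry": 0,"rz": 0},
  {"dx": 0,"dy": 0,"dz": 0.5,"rx": 0,"ry": 0,"rz": 0},
  {"dx": 0,"dy": 0,"dz": 0.5,"rx": 0,"ry": 0,"rz": 0},
  {"dx": 0,"dy": 0,"dz": 0.5,"rx": 0,"ry": 0,"rz": 0},
  {"dx": 0,"dy": 0,"dz": 0.5,"rx": 0,"ry": 0,"rz": 0},
  {"dx": 0,"dy": 0,"dz": 0.5,"rx": 0,"ry": 0,"rz": 0},
  {"dx": 0,"dy": 0,"dz": 0.5,"rx": 0,"ry": 0,"rz": 0},
])

```text
time_s: 13.9
tool_pos: [0.4994, 0.1122, 0.0823]
orientation: [0.06, 0.998, 0.0, 0.0]
force: [-1.0, 0.2, 4.7]
opening: 0.0003
```

Run:
```python
from h import *
p=grab_frame("scene"); w=grab_frame("wrist"); s=state()
print(s["time_s"],s["tool_pos"],s["force"],s["wrist_torque"])
np.save("w5.npy",w["img"])
old=cv2.imread("pics/press4.png")[:,:,::-1]
for n,im in (("new",w["img"][195:270,270:370]),("old",cv2.resize(old[:300,400:],(100,75),interpolation=cv2.INTER_AREA))):
    print(n,[im[v,50].tolist() for v in range(16,46,2)])
```

```text
14.0 [0.49944043 0.11223685 0.082326  ] [-0.83504113 -0.52302417  3.30079586] [-0.06822825  0.13530676  0.01533016]
new [[30, 28, 31], [26, 26, 27], [22, 21, 22], [23, 21, 24], [21, 19, 20], [21, 18, 21], [10, 18, 21], [149, 26, 21], [138, 23, 20], [171, 34, 31], [177, 35, 31], [174, 35, 31], [176, 33, 29], [93, 25, 23], [18, 23, 24]]
old [[24, 23, 23], [22, 21, 22], [23, 22, 24], [20, 20, 23], [106, 24, 21], [134, 25, 22], [136, 24, 21], [155, 30, 28], [177, 36, 34], [172, 34, 30], [170, 32, 27], [171, 32, 28], [173, 31, 28], [94, 24, 23], [20, 22, 22]]
```

Contact at last, with about 4 N upward. I'll press on to the stop.

Call:
jog_arm([
  {"dx": 0,"dy": 0,"dz": 0.1,"rx": 0,"ry": 0,"rz": 0},
  {"dx": 0,"dy": 0,"dz": 0.2,"rx": 0,"ry": 0,"rz": 0},
  {"dx": 0,"dy": 0,"dz": 0.3,"rx": 0,"ry": 0,"rz": 0},
  {"dx": 0,"dy": 0,"dz": 0.4,"rx": 0,"ry": 0,"rz": 0},
  {"dx": 0,"dy": 0,"dz": 0.45,"rx": 0,"ry": 0,"rz": 0},
  {"dx": 0,"dy": 0,"dz": 0.45,"rx": 0,"ry": 0,"rz": 0},
  {"dx": 0,"dy": 0,"dz": 0.45,"rx": 0,"ry": 0,"rz": 0},
  {"dx": 0,"dy": 0,"dz": 0.45,"rx": 0,"ry": 0,"rz": 0},
  {"dx": 0,"dy": 0,"dz": 0.45,"rx": 0,"ry": 0,"rz": 0},
  {"dx": 0,"dy": 0,"dz": 0.45,"rx": 0,"ry": 0,"rz": 0},
])

```text
time_s: 15.25
tool_pos: [0.4996, 0.1123, 0.0807]
orientation: [0.06, 0.998, 0.001, 0.0]
force: [-7.0, -1.5, 26.9]
opening: -0.0001
```

That's the firm stop: 27 N with z stalled at 0.0807 (the tip is about 35 mm above the reported TCP). I'll release and hover over the pad, expecting the stop near TCP z≈0.072.

Call:
jog_arm([
  {"dx": 0,"dy": 0,"dz": -2.5,"rx": 0,"ry": 0,"rz": 0},
  {"dx": 0,"dy": 0,"dz": -5,"rx": 0,"ry": 0,"rz": 0},
  {"dx": 0.7,"dy": 2.7,"dz": -5,"rx": 0,"ry": 0,"rz": 0},
  {"dx": 1.4,"dy": 5.4,"dz": -5,"rx": 0,"ry": 0,"rz": 0},
  {"dx": 2.1,"dy": 8.1,"dz": -5,"rx": 0,"ry": 0,"rz": 0},
  {"dx": 2.1,"dy": 8.1,"dz": -3.5,"rx": 0,"ry": 0,"rz": 0},
  {"dx": 2.1,"dy": 8.1,"dz": -2.2,"rx": 0,"ry": 0,"rz": 0},
  {"dx": 2.1,"dy": 8.1,"dz": -1.7,"rx": 0,"ry": 0,"rz": 0},
  {"dx": 2.1,"dy": 8.1,"dz": -1.7,"rx": 0,"ry": 0,"rz": 0},
  {"dx": 2.1,"dy": 8.1,"dz": -1.7,"rx": 0,"ry": 0,"rz": 0},
])

```text
time_s: 16.5
tool_pos: [0.4887, 0.1948, 0.0951]
orientation: [0.061, 0.998, 0.0, 0.0]
force: [0.3, 0.6, -0.0]
opening: -0.0003
```

Run:
```python
from h import *
p=grab_frame("scene"); w=grab_frame("wrist"); s=state()
print(s["time_s"],s["tool_pos"],s["force"],rel([.4885,.1955,.079]).round(2))
c=cv2.resize(p["img"][170:270,320:420],(400,400),interpolation=cv2.INTER_CUBIC); w=cv2.resize(w["img"][160:310,220:420],(400,300))
o=np.zeros((400,800,3),np.uint8); o[:,:400]=c; o[:300,400:]=w; cv2.imwrite("pics/pad.png",o[:,:,::-1])
```

```text
16.6 [0.48866509 0.1950968  0.09523478] [-0.54011546  0.2963967   0.31384039] [0.02 0.04 1.62]
```

View pics/pad.png

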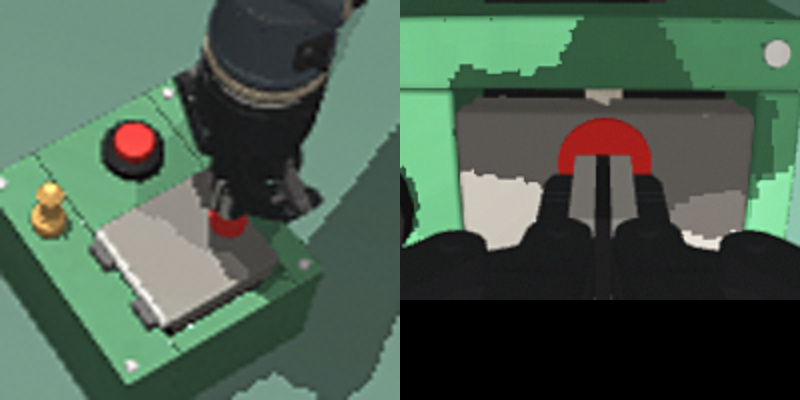

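The button is back up at (133,143), and the tip is centred over the red pad (wrist view (605,150)). Now I'll press the pad down to its stop, once, and hold.

Call:
jog_arm([
  {"dx": 0,"dy": 0,"dz": 0.7,"rx": 0,"ry": 0,"rz": 0},
  {"dx": 0,"dy": 0,"dz": 1.2,"rx": 0,"ry": 0,"rz": 0},
  {"dx": 0,"dy": 0,"dz": 1.5,"rx": 0,"ry": 0,"rz": 0},
  {"dx": 0,"dy": 0,"dz": 1.8,"rx": 0,"ry": 0,"rz": 0},
  {"dx": 0,"dy": 0,"dz": 2.0,"rx": 0,"ry": 0,"rz": 0},
  {"dx": 0,"dy": 0,"dz": 2.2,"rx": 0,"ry": 0,"rz": 0},
  {"dx": 0,"dy": 0,"dz": 2.4,"rx": 0,"ry": 0,"rz": 0},
  {"dx": 0,"dy": 0,"dz": 2.5,"rx": 0,"ry": 0,"rz": 0},
  {"dx": 0,"dy": 0,"dz": 2.5,"rx": 0,"ry": 0,"rz": 0},
  {"dx": 0,"dy": 0,"dz": 2.5,"rx": 0,"ry": 0,"rz": 0},
])

```text
time_s: 17.85
tool_pos: [0.4877, 0.1952, 0.0723]
orientation: [0.06, 0.998, 0.0, -0.001]
force: [-9.8, -2.3, 23.8]
opening: 0.0004
```

That's the firm stop (24 N at z=0.0723, as predicted). Now I'll leave fast, up and then back toward the robot.

Call:
jog_arm([
  {"dx": 0,"dy": 0,"dz": -4,"rx": 0,"ry": 0,"rz": 0},
  {"dx": 3.5,"dy": 0,"dz": -9,"rx": 0,"ry": 0,"rz": 0},
  {"dx": 6.5,"dy": 1,"dz": -14,"rx": 0,"ry": 0,"rz": 0},
  {"dx": 7,"dy": 4,"dz": -18,"rx": 0,"ry": 0,"rz": 0},
  {"dx": 7,"dy": 9,"dz": -20,"rx": 0,"ry": 0,"rz": 0},
  {"dx": 7,"dy": 14,"dz": -20,"rx": 0,"ry": 0,"rz": 0},
  {"dx": 7,"dy": 18,"dz": -20,"rx": 0,"ry": 0,"rz": 0},
  {"dx": 7,"dy": 20,"dz": -20,"rx": 0,"ry": 0,"rz": 0},
  {"dx": 7,"dy": 20,"dz": -20,"rx": 0,"ry": 0,"rz": 0},
  {"dx": 7,"dy": 20,"dz": -20,"rx": 0,"ry": 0,"rz": 0},
])

```text
time_s: 19.1
tool_pos: [0.4435, 0.4002, 0.2697]
orientation: [0.061, 0.998, -0.001, 0.0]
force: [-0.3, 0.5, 0.1]
opening: -0.0001
```

Run:
```python
from h import *
p=grab_frame("scene"); s=state()
print(s["time_s"],s["tool_pos"],s["force"])
c=cv2.resize(p["img"][100:300,220:460],(720,600),interpolation=cv2.INTER_CUBIC); cv2.imwrite("pics/open1.png",c[:,:,::-1])
```

```text
19.15 [0.44355499 0.40010893 0.26997499] [-1.10673056 -0.1448739   0.13553273]
```

View pics/open1.png

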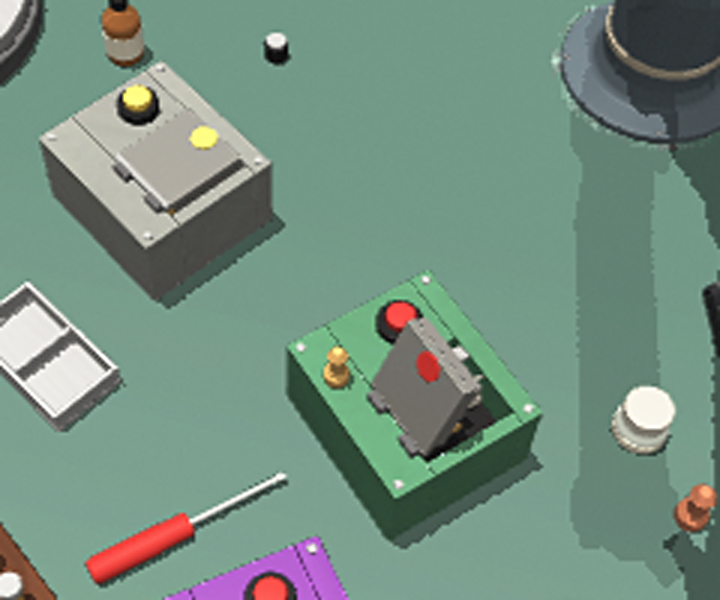

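The hatch stands steeply open at (425,390), with the dop and button in place and the grey box shut. Now I'll hold still and watch for over three seconds.

Call:
jog_arm([
  {"dx": 0,"dy": 0,"dz": 0,"rx": 0,"ry": 0,"rz": 0},
  {"dx": 0,"dy": 0,"dz": 0,"rx": 0,"ry": 0,"rz": 0},
  {"dx": 0,"dy": 0,"dz": 0,"rx": 0,"ry": 0,"rz": 0},
  {"dx": 0,"dy": 0,"dz": 0,"rx": 0,"ry": 0,"rz": 0},
  {"dx": 0,"dy": 0,"dz": 0,"rx": 0,"ry": 0,"rz": 0},
  {"dx": 0,"dy": 0,"dz": 0,"rx": 0,"ry": 0,"rz": 0},
  {"dx": 0,"dy": 0,"dz": 0,"rx": 0,"ry": 0,"rz": 0},
  {"dx": 0,"dy": 0,"dz": 0,"rx": 0,"ry": 0,"rz": 0},
  {"dx": 0,"dy": 0,"dz": 0,"rx": 0,"ry": 0,"rz": 0},
  {"dx": 0,"dy": 0,"dz": 0,"rx": 0,"ry": 0,"rz": 0},
])

```text
time_s: 20.4
tool_pos: [0.4429, 0.4021, 0.2698]
orientation: [0.06, 0.998, 0.0, 0.0]
force: [-0.2, -1.2, -0.4]
opening: -0.0001
```

Call:
jog_arm([
  {"dx": 0,"dy": 0,"dz": 0,"rx": 0,"ry": 0,"rz": 0},
  {"dx": 0,"dy": 0,"dz": 0,"rx": 0,"ry": 0,"rz": 0},
  {"dx": 0,"dy": 0,"dz": 0,"rx": 0,"ry": 0,"rz": 0},
  {"dx": 0,"dy": 0,"dz": 0,"rx": 0,"ry": 0,"rz": 0},
  {"dx": 0,"dy": 0,"dz": 0,"rx": 0,"ry": 0,"rz": 0},
  {"dx": 0,"dy": 0,"dz": 0,"rx": 0,"ry": 0,"rz": 0},
  {"dx": 0,"dy": 0,"dz": 0,"rx": 0,"ry": 0,"rz": 0},
  {"dx": 0,"dy": 0,"dz": 0,"rx": 0,"ry": 0,"rz": 0},
  {"dx": 0,"dy": 0,"dz": 0,"rx": 0,"ry": 0,"rz": 0},
  {"dx": 0,"dy": 0,"dz": 0,"rx": 0,"ry": 0,"rz": 0},
])

```text
time_s: 21.65
tool_pos: [0.4429, 0.4021, 0.2698]
orientation: [0.06, 0.998, 0.0, 0.0]
force: [-0.1, -0.4, 0.0]
opening: -0.0001
```

Call:
jog_arm([
  {"dx": 0,"dy": 0,"dz": 0,"rx": 0,"ry": 0,"rz": 0},
  {"dx": 0,"dy": 0,"dz": 0,"rx": 0,"ry": 0,"rz": 0},
  {"dx": 0,"dy": 0,"dz": 0,"rx": 0,"ry": 0,"rz": 0},
  {"dx": 0,"dy": 0,"dz": 0,"rx": 0,"ry": 0,"rz": 0},
  {"dx": 0,"dy": 0,"dz": 0,"rx": 0,"ry": 0,"rz": 0},
  {"dx": 0,"dy": 0,"dz": 0,"rx": 0,"ry": 0,"rz": 0},
  {"dx": 0,"dy": 0,"dz": 0,"rx": 0,"ry": 0,"rz": 0},
  {"dx": 0,"dy": 0,"dz": 0,"rx": 0,"ry": 0,"rz": 0},
  {"dx": 0,"dy": 0,"dz": 0,"rx": 0,"ry": 0,"rz": 0},
  {"dx": 0,"dy": 0,"dz": 0,"rx": 0,"ry": 0,"rz": 0},
])

```text
time_s: 22.9
tool_pos: [0.4429, 0.4021, 0.2698]
orientation: [0.06, 0.998, 0.0, -0.0]
force: [-0.5, 0.6, 0.2]
opening: -0.0004
```

Run:
```python
from h import *
p=grab_frame("scene"); s=state()
print(s["time_s"],s["tool_pos"],s["force"])
c=cv2.resize(p["img"][100:300,220:460],(720,600),interpolation=cv2.INTER_CUBIC)[:,:,::-1]; cv2.imwrite("pics/open2.png",c)
d=cv2.absdiff(c,cv2.imread("pics/open1.png")).max(2); print("changed px",(d>40).sum(),"in hatch",(d[300:470,360:490]>40).sum())
```

```text
22.95 [0.44290235 0.40208577 0.26978898] [-0.05649407  0.62483232 -0.62978393]
changed px 543 in hatch 0
```

View pics/open2.png

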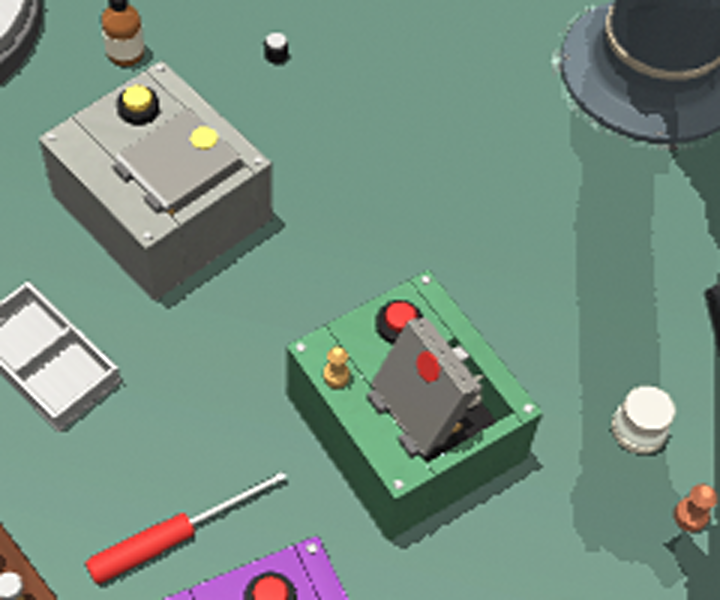

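The hatch is unchanged 3.8 s later, still open at (425,390) with zero changed pixels there. Nothing else in this view has moved. Handing in.

```bash
python3 -c "
from rig import *
print(hand_in())"
```

```text
the job is handed in; nothing more can be done
None
```

The job is handed in, at about 23 s of the 42 s allowed. I pressed the green box's red stop button to its firm stop (27 N) and let it go. Then I pressed the hatch pad once to its stop (24 N), left fast, and the hatch sprang open.

- **Hatch:** I kept off the box and watched for 3.8 s. The hatch stood steeply open in both pictures, with no changed pixels around it. I did not measure its angle.
- **Everything else:** The button sprang back up, the brass dop on the box is in place and the grey box is shut. The mug was outside that last view, and the purple box was mostly outside it. The arm stayed well away from the purple box; it passed above the mug.
- **Disagreements:**
  - The closed fingertips are about 35 mm short of the reported TCP, so I found the button by small downward steps, reading the force. The offset that gave predicted the pad's stop correctly.
  - The first move call was refused for missing keys and moved nothing.

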